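# Lock the cap onto the wash-water strainer

### The job

Fit the red-handled cap from the grey tray onto the blue wash-water strainer: line its two lugs up with the two slots in the yellow lock ring, push it down gently against the spring, and twist it clockwise (seen from above) to the stop so that the lugs pass under the lip and spring up into their locking pockets. Let go of it locked and upright; never force it, and leave the other things where they are.

Things in the scene. Friction and masses are not known exactly. Their poses are not given: they have to be found in the camera images.
- cap: The bayonet cap to fit, standing upright in the grey tray, about 150 g. Origin: centre of the underside of its black plug, z up. Plug 48 mm in diameter, foot chamfered 3 mm, from z=0 to 32 mm; black flange 56 mm in diameter from z=32 to 39 mm; red grip bar on top. A half turn makes no difference. Its plastic lugs break if it is pressed or jammed against the strainer with more than 40 N.
- grip (a point): Centre of the cap's red grip bar, 54 mm above the cap's origin. The bar is 62 mm long along the cap's x axis, in line with the lugs, 14 mm thick along y, from z=39 to z=69 mm above the cap's underside.
- lugs (a point): Point on the cap's axis at mid height of its two white lugs, 11 mm above its underside. The lugs stick out of the plug along the cap's +x and -x axes to 34 mm from the axis, 10 mm wide, from z=8 to z=14 mm; white marks on the flange show where they are.
- strainer: Fixed blue round pot, 92 mm in diameter, on a 150 mm square steel foot, brass stubs along its y axis, a yellow lock ring with the slots on top. Origin: centre of the foot's underside, z up. The lock ring was clamped on at no exact angle: the line through its two slots lies anywhere within 0.35 rad either way of the strainer's x axis. That angle is not measured; it must be seen or felt.
- mouth (a point): Point on the strainer's axis in the plane of the lock ring's top, 135 mm above the table; axes as the strainer's. Ring 88 mm outside; opening 51 mm in diameter with two opposite slots, open to 36.5 mm from the axis and about 12.5 mm wide where narrowest, each marked by a black dash on the rim. With its lugs on the rim beside the slots, the cap's underside is 8 mm below this point.
- rest (a point): On the axis 11 mm below the ring's top: top of the spring-loaded steel plate inside. A cap whose lugs are in the slots first meets it when its underside is at this height, 3 mm lower than with the lugs on the rim. The plate pushes up with 2 N at first touch and 0.5 N more for each mm it is pushed down.
- lip (a point): On the axis, at the height of the underside of the lip beside each slot, 10 mm below the ring's top. The lugs can turn under it when the cap's underside is 24 mm (plate then pushes about 8.5 N) to 28 mm below the ring's top; at 28 mm they sit on a rigid floor. They turn only clockwise seen from above, with little resistance until the stop; 0.2 to 0.3 N m more shows the stop, 1 N m is forcing it.
- pocket (a point): On the axis at the height of the pockets' ceiling, 6 mm below the ring's top. The pockets lie just past the lip; each ends in a rigid stop about 0.88 rad clockwise of the slots' line (0.7 to 1.0 rad from where the cap went in). Released at the stop, the cap is lifted by the spring until its underside is 20 mm below the ring's top: locked. Released under the lip it stays at 24 mm, in the slots at about 12 mm.
- tray: Fixed grey tray 180 x 240 mm, 22 mm high, walls and floor 5 mm; origin: centre of its underside. The cap stands on its floor.
- gasket: Worn black rubber ring, 52 mm across, 6 mm high, lying in the tray; leave it. Origin: centre of the underside.
- bung: Brass bung, 32 mm across and 30 mm high, standing in the tray; leave it. Origin: centre of the underside.
- mug: Blue mug, 80 mm across, 90 mm high; leave it. Origin: centre of the underside.
- jar: Glass jar, 70 mm across, 100 mm high; leave it. Origin: centre of the underside.
- spanner: Steel spanner lying flat; leave it. Origin: centre of the underside.
- brush: Brush lying flat; leave it. Origin: centre of the underside.
- basket: Green open basket 200 x 160 x 80 mm; leave it. Origin: centre of the underside.
- oil: Orange bottle, 56 mm across, 150 mm high; leave it. Origin: centre of the underside.
Not all that is in view belongs to the job. What is meant by the cap is not green or orange, and is the larger of those in its own colour.

How it is judged:
By the outcome, as a careful person would: the job done as asked, in the order asked, and still so for the second after the job is handed in, with the robot touching nothing.
It also fails if it takes over 72 s, if anything falls off the work surface, if the arm or the gripper's body presses on something with over 40 N, if the wrist force passes 120 N, or if a joint passes its speed limit or range.

### The arm

A 6-joint arm with a two-finger parallel gripper is mounted at the origin on the work surface. World frame = base frame: x ahead of the robot, y to its left, z up, the work surface at z = 0. Lengths are in m, angles in rad, forces in N, time in s.
With the tool pointing down it reaches from about 0.25 to 0.725 m from the base axis. Payload 4 kg.
Tool frame: the origin (TCP) lies on the centre line of the jaws, within the pads' length; the fingertips stand 14 mm ahead of it and the grasp point (between the pads) lies 5 mm behind it; z points along the fingers, x is the direction in which the jaws open and shut, and the axes are right-handed (so a half turn about z gives the same grasp; the last joint's range is limited). The gripper opens to 85 mm and grips with 20 to 120 N. Pads are 22 mm wide; open, the fingers measure 114 mm over their backs; the gripper's body (76 mm by 85 mm) begins 54 mm behind the grasp point. The pads swing forward as they close: fully open they stand 13 mm farther back than shut.
Start: joints at [1.153, 0.241, 0.005, 1.335, 0, 1.571], TCP at [0.203, 0.457, 0.245] pointing down, gripper open.
Joint ranges: [-2.72, 2.72], [-1.05, 1.87], [-1.09, 1.28], [-1.99, 2.15], [-1.42, 1.44], [-3.14, 3.14]. Speed limits (rad/s): [2.79, 2.79, 3.14, 3.14, 3.14, 3.14].

### API

Orientations are given as a unit quaternion [x, y, z, w].
In Python, from workcell import bot gives the robot as it stands.
- The arm moves only by the tool play_rows, never from a script. Its argument "motion" is a list of rows, each an object with "fingers": the closure, from -1 (fully open) to 1 (shut), so that 0 is half open; "translation": the shift along the tool's x, y, z in cm, a list of three; "roll": the turn about the tool's z in degrees. A call has 1 to 20 rows; each row is the pose to reach, as a shift and turn from the pose commanded when the call began, along the tool's axes at that moment; what a row does not reach only later rows make up. A row lasts 1/12 s, in which the tool goes at most 41.7 mm and 7.16 degrees, less where a joint would pass 70% of its speed; a pose out of reach is approached as far as the arm can. A call with a gripper value outside its range is refused whole. The fingers move at their own pace and stop on an object; the grip force is fixed at half the most. Time passes only in rows, so rows that repeat a pose let the fingers close. It gives the time, the measured TCP pose, the force and the opening at its end, in the units of the state.
- bot.get_obs(): the state, without advancing time (a new reading comes with each control period).
- bot.camera(name): name is "scene" or "top" or "wrist"; returns a dict with "pixels" (400x640x3 uint8, red, green, blue), "intrinsics" (3x3 intrinsics, pixels), "world_to_cam" (4x4, takes a point from world to camera coordinates). Camera axes: x right, y down, z forward; pixel columns grow to the right and rows downward; lengths in m; the calibration is good to about 2 mm. A picture is of the moment at which its call begins. There is no depth.
- bot.job_done(): hands the job in, once; it reports no verdict.
The state is a dict: "clock": time; "joint_pos": joint angles; "joint_vel": joint speeds; "tau": joint torques, N m; "eef_pos": TCP position; "tool_rot": TCP orientation; "ft_force": force on the tool from outside, world axes, zero at the start; "ft_torque": the same for the moment, N m; "grip_width": finger opening in m.
Only numpy, scipy, OpenCV 4.12 (cv2) and the standard library are available. Lean on these libraries where they do the work, as an engineer would, in place of code of your own. Each camera call takes 0.05 s, during which the arm holds its last target. There are 200 camera calls.

## Working session

There is one attempt and no reset: what is moved stays moved. The work goes in short steps, Python scripts to look and compute and a tool call to move; the robot and the scene stay as the last step left them, time stands still between calls to the robot, and variables do not carry over. Pictures are saved under pics/ and viewed, about 8 in all and at most 12, crops included, and the job is handed in when it is done.

Besides the shell and the picture viewer there is one more tool, called after "Call:" as name([rows], argument=value, ...), one row to a line, values as JSON. play_rows: Moves the arm, as the interface text tells. Its arguments: {"type":"object","properties":{"motion":{"type":"array","items":{"type":"object","properties":{"fingers":{"type":"number"},"translation":{"type":"array","items":{"type":"number"}},"roll":{"type":"number"}}}}},"required":["motion"]}

```bash
mkdir -p pics
cat > h.py <<'E'
import numpy as np, cv2
from workcell import bot
def cam(n,save=None):
    c=bot.camera(n); c['bgr']=np.ascontiguousarray(np.array(c['pixels'])[:,:,::-1])
    c['K']=np.array(c['intrinsics']); c['T']=np.array(c['world_to_cam'])
    if save: cv2.imwrite('pics/'+save+'.png',c['bgr']); np.savez('pics/'+save+'.npz',bgr=c['bgr'],K=c['K'],T=c['T'])
    return c
def ray(c,uv,z):
    uv=np.atleast_2d(np.array(uv,float)); R=c['T'][:3,:3]; o=-R.T@c['T'][:3,3]
    d=(R.T@np.linalg.inv(c['K'])@np.c_[uv,np.ones(len(uv))].T).T
    return o+d*((z-o[2])/d[:,2:3])
def proj(c,p):
    p=np.atleast_2d(np.array(p,float)); q=(c['K']@(c['T'][:3,:3]@p.T+c['T'][:3,3:4])).T
    return q[:,:2]/q[:,2:]
E
python3 - <<'E'
from h import *
a=cam('top','t0');b=cam('scene','s0')
for c in(a,b):print(c['K'].round(1).tolist(),(-c['T'][:3,:3].T@c['T'][:3,3]).round(3))
o=bot.get_obs();print(o)
cv2.imwrite('pics/both.png',cv2.resize(np.vstack([a['bgr'],b['bgr']]),(480,600)))
E
```

```text
[[435.8, 0.0, 317.5], [0.0, 435.8, 200.6], [0.0, 0.0, 1.0]] [ 0.351 -0.054  1.391]
[[385.4, 0.0, 318.9], [0.0, 385.4, 197.4], [0.0, 0.0, 1.0]] [1.145 0.562 0.997]
{'clock': 0.1, 'joint_pos': array([ 1.15303456e+00,  2.41329775e-01,  3.85627058e-03,  1.33516124e+00,
       -3.98659629e-05,  1.57080000e+00]), 'joint_vel': array([-0.00079987, -0.00113864,  0.00319026,  0.00034362,  0.000837  ,
       -0.00095253]), 'tau': array([-9.26563844e-04, -3.73138404e+01,  2.53009880e+01,  1.08436507e-02,
       -5.26223630e-06, -1.64692000e-05]), 'eef_pos': array([0.2026552 , 0.45651464, 0.24450483]), 'tool_rot': array([ 8.38366824e-01,  5.45105699e-01, -7.59767505e-04,  5.17780413e-04]), 'ft_force': array([-0.44548743,  0.27200766, -0.85118159]), 'ft_torque': array([-0.02570313, -0.01077944, -0.00339252]), 'grip_width': 0.08559733502324635}
```

View pics/t0.png

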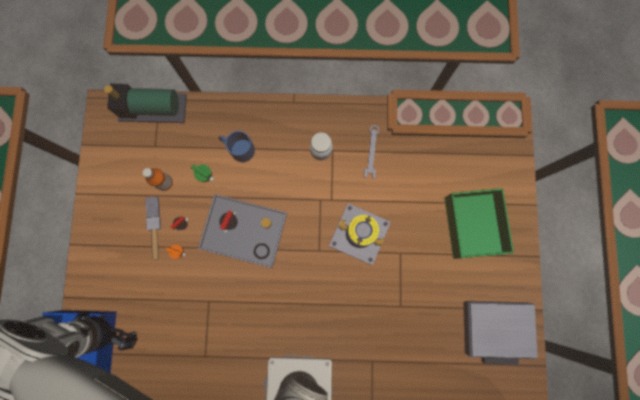

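View pics/s0.png

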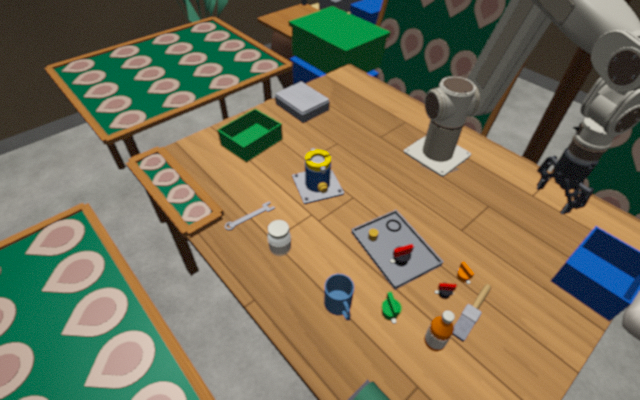

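Top view: red-handled candidates are at (228,220), inside the grey tray, and a smaller one on the table at (179,223). There are also a green one at (203,172) and an orange one at (175,252). The tray one fits, being red, the larger, and in the tray. The strainer's ring is at (363,231). I'll confirm with a crop and measure.

Run:
```python
from h import *
def ld(n): return dict(np.load('pics/%s.npz'%n))
t=ld('t0');s=ld('s0')
def blobs(c,lo,hi,amin=15):
    h=cv2.cvtColor(c['bgr'],cv2.COLOR_BGR2HSV)
    m=cv2.inRange(h,lo,hi)
    if lo[0]==0: m|=cv2.inRange(h,(172,lo[1],lo[2]),(180,255,255))
    for k in cv2.findContours(m,cv2.RETR_EXTERNAL,cv2.CHAIN_APPROX_NONE)[0]:
        if cv2.contourArea(k)>amin: yield k
for n,c in(('t',t),('s',s)):
  for k in blobs(c,(0,150,90),(6,255,255)):
    r=cv2.minAreaRect(k);b=cv2.boxPoints(r);w=ray(c,b,0.07)
    print(n,'red',r,'ctr',ray(c,r[0],0.07)[0].round(4))
    L=[np.linalg.norm(w[i]-w[i-1]) for i in range(4)];i=int(np.argmax(L));d=w[i]-w[i-1];print('  len',np.round(L,3),'ang',np.degrees(np.arctan2(d[1],d[0])).round(1))
  for k in blobs(c,(22,150,120),(35,255,255)):
    r=cv2.minEnclosingCircle(k);e=cv2.fitEllipse(k);print(n,'yel',r,e,ray(c,e[0],0.135)[0].round(4))
A=cv2.resize(t['bgr'][160:280,130:290],(640,480),interpolation=cv2.INTER_CUBIC)
cv2.imwrite('pics/crop1.png',A)
```

```text
t red ((177.25001525878906, 222.25003051757812), (4.949747562408447, 15.55634880065918), 45.0) ctr [0.4933 0.3816 0.07  ]
  len [0.016 0.046 0.016 0.046] ang -41.8
t red ((226.1000213623047, 219.80001831054688), (5.366562843322754, 18.335756301879883), 26.56505012512207) ctr [0.5046 0.233  0.07  ]
  len [0.017 0.056 0.017 0.055] ang -23.3
t yel ((366.0, 231.0), 13.928488731384277) ((367.00604248046875, 231.46165466308594), (18.6513614654541, 24.377052307128906), 19.606843948364258) [ 0.4737 -0.19    0.135 ]
t yel ((360.5, 229.0), 14.115694046020508) ((359.1398010253906, 228.2786407470703), (18.476491928100586, 24.757186889648438), 23.437511444091797) [ 0.4823 -0.1672  0.135 ]
s red ((447.03656005859375, 285.1707458496094), (16.012571334838867, 3.8651037216186523), 6.340191841125488) ctr [0.5152 0.3958 0.07  ]
  len [0.043 0.012 0.043 0.012] ang 131.5
s red ((402.94122314453125, 248.26470947265625), (4.850712299346924, 19.160314559936523), 75.96376037597656) ctr [0.511  0.2368 0.07  ]
  len [0.017 0.06  0.017 0.06 ] ang 155.2
s yel ((373.3484802246094, 232.43939208984375), 3.6944034099578857) ((373.2749938964844, 232.37889099121094), (6.417900085449219, 7.145422458648682), 103.57439422607422) [0.5765 0.1688 0.135 ]
s yel ((322.0, 186.0), 3.6056511402130127) ((322.0975341796875, 185.79525756835938), (5.606199741363525, 6.329845905303955), 34.37224197387695) [ 0.5621 -0.0641  0.135 ]
s yel ((317.8260803222656, 157.13043212890625), 13.20268726348877) ((317.692626953125, 157.8757781982422), (17.71942710876465, 26.37382698059082), 87.7009048461914) [ 0.4845 -0.173   0.135 ]
```

View pics/crop1.png

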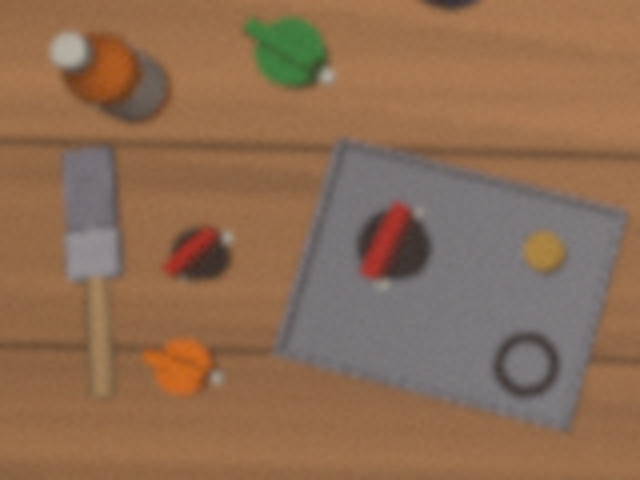

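The crop confirms it. The tray cap, at crop (394,240), is the larger red-handled one, with white lug marks along the bar. The smaller red one is at crop (200,253) on the table. I'm moving above the cap; the jaws already lie across the bar.

Call:
play_rows([
  {"translation": [-1,4.5,0],"roll": 0,"fingers": -1},
  {"translation": [-8,36.7,0],"roll": 0,"fingers": -1},
  {"translation": [-8,36.7,0],"roll": 0,"fingers": -1},
  {"translation": [-8,36.7,0],"roll": 0,"fingers": -1},
  {"translation": [-8,36.7,0],"roll": 0,"fingers": -1},
  {"translation": [-8,36.7,0],"roll": 0,"fingers": -1},
  {"translation": [-8,36.7,0],"roll": 0,"fingers": -1},
  {"translation": [-8,36.7,0],"roll": 0,"fingers": -1},
  {"translation": [-8,36.7,0],"roll": 0,"fingers": -1},
  {"translation": [-8,36.7,0],"roll": 0,"fingers": -1},
  {"translation": [-8,36.7,0],"roll": 0,"fingers": -1},
  {"translation": [-8,36.7,0],"roll": 0,"fingers": -1},
  {"translation": [-8,36.7,0],"roll": 0,"fingers": -1},
  {"translation": [-8,36.7,0],"roll": 0,"fingers": -1},
])

```text
clock: 1.27
eef_pos: [0.5047, 0.236, 0.2453]
tool_rot: [0.838, 0.546, -0.0, -0.0]
ft_force: [-0.6, 0.5, 1.0]
grip_width: 0.0852
```

Run:
```python
from h import *
c=cam('wrist','w1');o=bot.get_obs()
print(o['clock'],o['eef_pos'],o['tool_rot'],o['joint_pos'].round(3),(-c['T'][:3,:3].T@c['T'][:3,3]).round(3),c['K'][0])
h=cv2.cvtColor(c['bgr'],cv2.COLOR_BGR2HSV);m=cv2.inRange(h,(0,150,80),(6,255,255))|cv2.inRange(h,(172,150,80),(180,255,255))
for k in cv2.findContours(m,cv2.RETR_EXTERNAL,cv2.CHAIN_APPROX_NONE)[0]:
    if cv2.contourArea(k)>80:
        r=cv2.minAreaRect(k);w=ray(c,cv2.boxPoints(r),0.074);L=[np.linalg.norm(w[i]-w[i-1]) for i in range(4)];i=int(np.argmax(L));d=w[i]-w[i-1]
        print(r,w.mean(0).round(4),np.round(L,4),np.degrees(np.arctan2(d[1],d[0])))
```

```text
1.3167 [0.50478488 0.23604296 0.24549001] [ 8.37747737e-01  5.46057437e-01 -1.69190253e-05 -6.75766839e-05] [0.437 0.355 0.163 1.379 0.    0.853] [0.429 0.269 0.373] [344.26008947   0.         322.98440952]
((322.9999694824219, 175.49996948242188), (15.999998092651367, 64.99998474121094), -0.0) [0.5026 0.2365 0.074 ] [0.0148 0.0603 0.0139 0.0603] -23.388559612754364
((475.1000671386719, 92.8000259399414), (19.677398681640625, 57.6905517578125), 26.56505012512207) [0.4882 0.3809 0.074 ] [0.0175 0.0438 0.0167 0.0442] -44.17746720069987
```

View pics/w1.png

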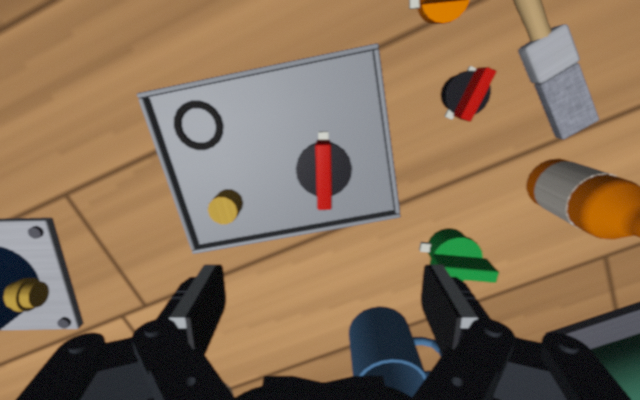

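The wrist view shows the cap bar at (323,175), upright between the finger lines, with its lug mark at (323,135) and the small red decoy at (470,93). Next I look at the lock ring from close up with empty jaws.

Call:
play_rows([
  {"translation": [-4,1.4,0],"roll": 0,"fingers": -1},
  {"translation": [-38.8,14.3,0],"roll": 0,"fingers": -1},
  {"translation": [-38.8,14.3,0],"roll": 0,"fingers": -1},
  {"translation": [-38.8,14.3,0],"roll": 0,"fingers": -1},
  {"translation": [-38.8,14.3,0],"roll": 0,"fingers": -1},
  {"translation": [-38.8,14.3,0],"roll": 0,"fingers": -1},
  {"translation": [-38.8,14.3,0],"roll": 0,"fingers": -1},
  {"translation": [-38.8,14.3,0],"roll": 0,"fingers": -1},
  {"translation": [-38.8,14.3,0],"roll": 0,"fingers": -1},
  {"translation": [-38.8,14.3,0],"roll": 0,"fingers": -1},
  {"translation": [-38.8,14.3,0],"roll": 0,"fingers": -1},
  {"translation": [-38.8,14.3,0],"roll": 0,"fingers": -1},
  {"translation": [-38.8,14.3,0],"roll": 0,"fingers": -1},
  {"translation": [-38.8,14.3,0],"roll": 0,"fingers": -1},
])

```text
clock: 2.48
eef_pos: [0.4792, -0.176, 0.2454]
tool_rot: [0.838, 0.546, 0.0, -0.0]
ft_force: [0.3, -0.7, -0.9]
grip_width: 0.0855
```

Run:
```python
from h import *
def ld(n): return dict(np.load('pics/%s.npz'%n))
c=cam('wrist','w2');o=bot.get_obs()
print(o['clock'],o['eef_pos'],o['joint_pos'].round(3))
h=cv2.cvtColor(c['bgr'],cv2.COLOR_BGR2HSV);m=cv2.inRange(h,(20,130,90),(38,255,255))
cs=[k for k in cv2.findContours(m,cv2.RETR_EXTERNAL,cv2.CHAIN_APPROX_NONE)[0] if cv2.contourArea(k)>60]
for k in cs: print(cv2.boundingRect(k),cv2.contourArea(k),ray(c,cv2.fitEllipse(k)[0],.135).round(4))
# flange in w1
d=ld('w1');h=cv2.cvtColor(d['bgr'],cv2.COLOR_BGR2HSV)[120:220,270:380]
m=cv2.inRange(h,(0,0,0),(180,255,75))|cv2.inRange(h,(0,150,40),(6,255,255))|cv2.inRange(h,(172,150,40),(180,255,255))
m=cv2.morphologyEx(m,cv2.MORPH_OPEN,cv2.getStructuringElement(cv2.MORPH_ELLIPSE,(21,21)))
k=max(cv2.findContours(m,cv2.RETR_EXTERNAL,cv2.CHAIN_APPROX_NONE)[0],key=cv2.contourArea)
e=cv2.fitEllipse(k);print('flange',e,ray(d,np.array(e[0])+[270,120],.044).round(4))
v=[c['bgr'][120:300,220:420],];cv2.imwrite('pics/w2c.png',cv2.resize(v[0],(660,594),interpolation=cv2.INTER_CUBIC))
```

```text
2.5333 [ 0.47934597 -0.17590115  0.24546003] [-0.352  0.262  0.033  1.342  0.     0.063]
(245, 139, 153, 116) 11793.5 [[ 0.4735 -0.1755  0.135 ]]
(589, 48, 51, 35) 1258.5 [[0.4715 0.0351 0.135 ]]
flange ((62.158687591552734, 49.70187759399414), (36.140403747558594, 39.51225662231445), 10.649697303771973) [[0.5073 0.2442 0.044 ]]
```

View pics/w2.png

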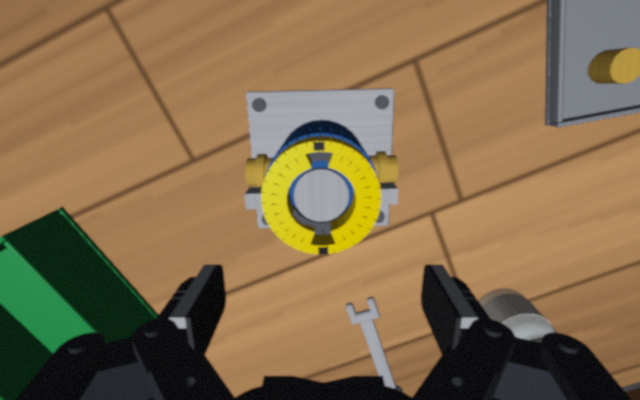

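The wrist picture shows the ring centred near (321,197), with black dashes at about (319,146) and (323,252) and slots inward of both. I'll measure the dashes, and redo the flange fit, which used a bad mask.

Run:
```python
from h import *
def ld(n): return dict(np.load('pics/%s.npz'%n))
c=ld('w2');g=cv2.cvtColor(c['bgr'],cv2.COLOR_BGR2GRAY)
P=[]
for (x0,y0,x1,y1) in((308,140,330,153),(311,246,335,258)):
    h=cv2.cvtColor(c['bgr'],cv2.COLOR_BGR2HSV)[y0:y1,x0:x1]
    m=(h[:,:,2]<110).astype(np.uint8)
    n,l,s,ce=cv2.connectedComponentsWithStats(m);i=1+np.argmax(s[1:,4]);p=ce[i]+[x0,y0];P.append(p);print(p,s[i])
W=ray(c,P,.135);d=W[0]-W[1];print(W.round(4),'mid',W.mean(0).round(4),'sep',np.linalg.norm(d),'ang',np.degrees(np.arctan2(d[1],d[0])))
# ring: saturated yellow only
h=cv2.cvtColor(c['bgr'],cv2.COLOR_BGR2HSV);m=cv2.inRange(h,(25,180,120),(35,255,255))
m[:,:255]=0;m[:,387:]=0
k=max(cv2.findContours(m,cv2.RETR_EXTERNAL,cv2.CHAIN_APPROX_NONE)[0],key=cv2.contourArea)
w=ray(c,k[:,0],.135)[:,:2].astype(np.float32);print('ring',cv2.minEnclosingCircle(w),cv2.fitEllipse(w))
# slot darkness: sample circle r=31mm around mid
M=W.mean(0)
for r in(.029,.032,.035):
    th=np.radians(np.arange(0,360,1));pp=proj(c,np.c_[M[0]+r*np.cos(th),M[1]+r*np.sin(th),0*th+.135]).astype(np.float32)
    hs=cv2.remap(h,pp[:,0],pp[:,1],cv2.INTER_NEAREST)[:,0] if 0 else h[pp[:,1].round().astype(int),pp[:,0].round().astype(int)]
    ny=~((hs[:,0]>23)&(hs[:,0]<36)&(hs[:,1]>150));idx=np.where(ny)[0];print(r,idx.tolist())
# brass stubs / foot axis
d=ld('w1');s=d['bgr'][125:220,290:360];h=cv2.cvtColor(s,cv2.COLOR_BGR2HSV)
m=((h[:,:,2]<90)|(cv2.inRange(h,(0,150,60),(6,255,255))>0)).astype(np.uint8)
m=cv2.morphologyEx(m,cv2.MORPH_OPEN,cv2.getStructuringElement(cv2.MORPH_ELLIPSE,(23,23)))
k=max(cv2.findContours(m,cv2.RETR_EXTERNAL,cv2.CHAIN_APPROX_NONE)[0],key=cv2.contourArea)
w=ray(d,k[:,0]+[290,125],.044)[:,:2].astype(np.float32);print('flange',cv2.fitEllipse(k),cv2.fitEllipse(w),cv2.minEnclosingCircle(w))
```

```text
[318.52173913 145.75362319] [ 6  2 10  8 69]
[322.60344828 251.12068966] [ 8  2  9  8 58]
[[ 0.4406 -0.1628  0.135 ]
 [ 0.5163 -0.1931  0.135 ]] mid [ 0.4784 -0.1779  0.135 ] sep 0.08154599119039095 ang 158.1763324781761
ring ((0.4774611294269562, -0.17723748087882996), 0.04423891007900238) ((0.47711971402168274, -0.17714346945285797), (0.08060184866189957, 0.08129952847957611), 152.75)
0.029 [146, 147, 148, 149, 150, 151, 152, 153, 154, 155, 156, 157, 158, 159, 160, 161, 162, 163, 164, 165, 166, 167, 168, 169, 170]
0.032 [145, 146, 147, 148, 149, 150, 151, 152, 153, 154, 155, 156, 157, 158, 159, 160, 161, 162, 163, 164, 165, 166, 167, 168, 169, 170]
0.035 [144, 145, 146, 147, 148, 149, 150, 151, 152, 153, 154, 155, 156, 157, 158, 159, 160, 161, 162, 163, 164, 165, 166, 167, 168, 169, 170]Traceback (most recent call last):
  File "<stdin>", line 25, in <module>
ValueError: max() iterable argument is empty
```

Run:
```python
from h import *
d=dict(np.load('pics/w1.npz'))
s=d['bgr'][125:220,285:360].astype(int);mx=s.max(2);print(s[50,::6].tolist())
red=(s[:,:,2]>1.6*s[:,:,1])
for th in(75,95,115):
    m=((mx<th)|red).astype(np.uint8)
    m=cv2.morphologyEx(m,cv2.MORPH_OPEN,cv2.getStructuringElement(cv2.MORPH_ELLIPSE,(25,25)))
    ks=cv2.findContours(m,cv2.RETR_EXTERNAL,cv2.CHAIN_APPROX_NONE)[0]
    if not ks: print(th,'none');continue
    k=max(ks,key=cv2.contourArea)
    w=ray(d,k[:,0]+[285,125],.044)[:,:2].astype(np.float32);print(th,cv2.boundingRect(k),'flange',cv2.fitEllipse(w),cv2.minEnclosingCircle(w))
rr=np.where(red);k=np.c_[rr[1],rr[0]];print('red rows',rr[0].min()+125,rr[0].max()+125,ray(d,[[323,rr[0].min()+125],[323,rr[0].max()+126]],.074).round(4).tolist())
print('col profile', s[:,323-285].tolist()[5:25])
```

```text
[[164, 158, 154], [163, 156, 152], [96, 90, 89], [63, 57, 59], [61, 54, 54], [51, 46, 105], [34, 40, 193], [24, 32, 186], [50, 45, 51], [49, 46, 46], [50, 43, 44], [124, 116, 113], [154, 147, 143]]
75 (14, 18, 52, 54) flange ((0.5065402388572693, 0.2380792647600174), (0.04396359622478485, 0.05492590367794037), 30.650833129882812) ((0.5046012997627258, 0.23726841807365417), 0.02698691561818123)
95 (12, 16, 54, 57) flange ((0.5037356615066528, 0.23662503063678741), (0.05225192755460739, 0.054790522903203964), 66.40914916992188) ((0.5035053491592407, 0.23555658757686615), 0.028320612385869026)
115 (12, 15, 55, 59) flange ((0.5038623809814453, 0.236607626080513), (0.05315617099404335, 0.05628423020243645), 68.3912124633789) ((0.5039520263671875, 0.2364329993724823), 0.0293301772326231)
red rows 141 209 [[0.4734, 0.2494, 0.074], [0.5319, 0.2235, 0.074]]
col profile [[153, 148, 144], [151, 151, 149], [174, 180, 178], [193, 201, 199], [201, 208, 207], [201, 209, 207], [202, 209, 207], [200, 207, 206], [186, 194, 194], [148, 154, 160], [83, 88, 105], [27, 27, 65], [13, 11, 60], [7, 7, 77], [15, 20, 118], [26, 31, 161], [34, 39, 184], [45, 48, 194], [38, 45, 194], [39, 43, 195]]
```

Cap centre is (0.5037, 0.2364): the flange fit gives a 55 mm diameter, and the bar end agrees. Mouth is (0.478, −0.1777) with the slot line at −21.9°; the dashes sit symmetrically and the ring radius is 44 mm. Going back to grasp.

Call:
play_rows([
  {"translation": [4,-1.5,0],"roll": 0,"fingers": -1},
  {"translation": [38.7,-14.4,0],"roll": 0,"fingers": -1},
  {"translation": [38.7,-14.4,0],"roll": 0,"fingers": -1},
  {"translation": [38.7,-14.4,0],"roll": 0,"fingers": -1},
  {"translation": [38.7,-14.4,0],"roll": 0,"fingers": -1},
  {"translation": [38.7,-14.4,0],"roll": 0,"fingers": -1},
  {"translation": [38.7,-14.4,0],"roll": 0,"fingers": -1},
  {"translation": [38.7,-14.4,0],"roll": 0,"fingers": -1},
  {"translation": [38.7,-14.4,0],"roll": 0,"fingers": -1},
  {"translation": [38.7,-14.4,0],"roll": 0,"fingers": -1},
  {"translation": [38.7,-14.4,0],"roll": 0,"fingers": -1},
  {"translation": [38.7,-14.4,0],"roll": 0,"fingers": -1},
  {"translation": [38.7,-14.4,0],"roll": 0,"fingers": -1},
  {"translation": [38.7,-14.4,3],"roll": 0,"fingers": -1},
  {"translation": [38.7,-14.4,7],"roll": 0,"fingers": -1},
  {"translation": [38.7,-14.4,11],"roll": 0,"fingers": -1},
  {"translation": [38.7,-14.4,11],"roll": 0,"fingers": -1},
  {"translation": [38.7,-14.4,11],"roll": 0,"fingers": -1},
])

```text
clock: 4.03
eef_pos: [0.5026, 0.2324, 0.1339]
tool_rot: [0.839, 0.544, -0.003, -0.0]
ft_force: [0.2, -1.0, 0.5]
grip_width: 0.0852
```

Run:
```python
from h import *
d=cam('wrist','w3');o=bot.get_obs();print(o['clock'],o['eef_pos'].round(4),o['tool_rot'].round(4))
b=d['bgr'].astype(int);red=((b[:,:,2]>1.6*b[:,:,1])&(b[:,:,2]>110)&(b[:,:,1]<80)).astype(np.uint8)
n,l,s,ce=cv2.connectedComponentsWithStats(red)
for i in range(1,n):
    if s[i,4]>300:
        x,y,w,h,_=s[i];print(s[i]);q=ray(d,[[x,y+h/2],[x+w,y+h/2],[x+w/2,y+h]],.074);print(q.round(4).tolist())
```

```text
4.0833 [0.5048 0.2336 0.1364] [ 8.388e-01  5.445e-01 -1.000e-04  1.000e-04]
[ 536   60   62   82 1622]
[[0.4807, 0.3637, 0.074], [0.4939, 0.3933, 0.074], [0.5089, 0.3742, 0.074]]
[ 318  180   26   95 2161]
[[0.4999, 0.2296, 0.074], [0.5062, 0.2436, 0.074], [0.5324, 0.2238, 0.074]]
[610 206  28  46 633]
[[0.5708, 0.3868, 0.074], [0.5775, 0.4019, 0.074], [0.5896, 0.392, 0.074]]
```

Call:
play_rows([
  {"translation": [0,0,2],"roll": 0,"fingers": -1},
  {"translation": [0,0,4],"roll": 0,"fingers": -1},
  {"translation": [0,0,5.5],"roll": 0,"fingers": -1},
  {"translation": [0,0,6.6],"roll": 0,"fingers": -1},
  {"translation": [0,0,7.3],"roll": 0,"fingers": -1},
  {"translation": [0,0,7.3],"roll": 0,"fingers": -1},
  {"translation": [0,0,7.3],"roll": 0,"fingers": -1},
  {"translation": [0,0,7.3],"roll": 0,"fingers": -1},
])

```text
clock: 4.75
eef_pos: [0.506, 0.235, 0.0644]
tool_rot: [0.838, 0.545, 0.002, 0.0]
ft_force: [0.8, -0.1, 0.5]
grip_width: 0.0853
```

Call:
play_rows([
  {"translation": [0,0,0],"roll": 0,"fingers": -1},
  {"translation": [0,0,0],"roll": 0,"fingers": -1},
  {"translation": [0,0,0],"roll": 0,"fingers": -1},
])

```text
clock: 5.0
eef_pos: [0.5049, 0.2347, 0.063]
tool_rot: [0.838, 0.545, 0.001, 0.0]
ft_force: [0.2, -0.4, -0.3]
grip_width: 0.0853
```

Run:
```python
from h import *
d=cam('wrist','w4');o=bot.get_obs();print(o['clock'],o['eef_pos'].round(4),o['tool_rot'].round(4))
b=d['bgr'].astype(int);red=((b[:,:,2]>1.6*b[:,:,1])&(b[:,:,2]>110)&(b[:,:,1]<80)).astype(np.uint8)
n,l,s,ce=cv2.connectedComponentsWithStats(red)
for i in range(1,n):
    x,y,w,h,a=s[i]
    if a>300 and 280<x<350:
        q=ray(d,[[x,y+h/2],[x+w,y+h/2],[x+w/2,y],[x+w/2,y+h]],.074);print(s[i],q.round(4).tolist())
```

```text
5.05 [0.5047 0.2346 0.0628] [8.384e-01 5.451e-01 3.000e-04 1.000e-04]
[ 307  227   37  131 4403] [[0.4983, 0.2302, 0.074], [0.5042, 0.2435, 0.074], [0.4756, 0.2482, 0.074], [0.5308, 0.2238, 0.074]]
```

Call:
play_rows([
  {"translation": [0.08,-0.18,0.05],"roll": 0,"fingers": -1},
  {"translation": [0.08,-0.18,0.05],"roll": 0,"fingers": -1},
  {"translation": [0.08,-0.18,0.05],"roll": 0,"fingers": -0.3},
  {"translation": [0.08,-0.18,0.05],"roll": 0,"fingers": 0.3},
  {"translation": [0.08,-0.18,0.05],"roll": 0,"fingers": 1},
  {"translation": [0.08,-0.18,0.05],"roll": 0,"fingers": 1},
  {"translation": [0.08,-0.18,0.05],"roll": 0,"fingers": 1},
  {"translation": [0.08,-0.18,0.05],"roll": 0,"fingers": 1},
  {"translation": [0.08,-0.18,0.05],"roll": 0,"fingers": 1},
  {"translation": [0.08,-0.18,0.05],"roll": 0,"fingers": 1},
  {"translation": [0.08,-0.18,0.05],"roll": 0,"fingers": 1},
  {"translation": [0.08,-0.18,0.05],"roll": 0,"fingers": 1},
])

```text
clock: 6.05
eef_pos: [0.5032, 0.236, 0.0618]
tool_rot: [0.838, 0.545, 0.0, -0.0]
ft_force: [0.8, 0.4, -1.1]
grip_width: 0.0132
```

Call:
play_rows([
  {"translation": [0,0,-1],"roll": 0,"fingers": 1},
  {"translation": [0,0,-3],"roll": 0,"fingers": 1},
  {"translation": [0,0,-6],"roll": 0,"fingers": 1},
  {"translation": [0,0,-9],"roll": 0,"fingers": 1},
  {"translation": [0,0,-12],"roll": 0,"fingers": 1},
  {"translation": [0,0,-15],"roll": 0,"fingers": 1},
  {"translation": [0,0,-17],"roll": 0,"fingers": 1},
  {"translation": [0,0,-17.3],"roll": 0,"fingers": 1},
  {"translation": [0,0,-17.3],"roll": 0,"fingers": 1},
  {"translation": [0,0,-17.3],"roll": 0,"fingers": 1},
  {"translation": [0,0,-17.3],"roll": 0,"fingers": 1},
  {"translation": [0,0,-17.3],"roll": 0,"fingers": 1},
])

```text
clock: 7.05
eef_pos: [0.5021, 0.2354, 0.2326]
tool_rot: [0.838, 0.545, -0.002, -0.0]
ft_force: [-0.5, 0.2, -1.9]
grip_width: 0.013
```

Run:
```python
from h import *
d=cam('wrist','w5');o=bot.get_obs();print({k:(v.round(4) if hasattr(v,'round') else v) for k,v in o.items() if k in('clock','eef_pos','tool_rot','ft_force','ft_torque','grip_width')})
cv2.imwrite('pics/w5c.png',cv2.resize(d['bgr'][150:400,170:470],(720,600)))
```

```text
{'clock': 7.1, 'eef_pos': array([0.5023, 0.2355, 0.2329]), 'tool_rot': array([ 8.384e-01,  5.451e-01, -1.900e-03, -3.000e-04]), 'ft_force': array([-0.127 , -0.3801, -1.1491]), 'ft_torque': array([-0.0395,  0.0001, -0.0145]), 'grip_width': 0.01288744160970558}
```

View pics/w5c.png

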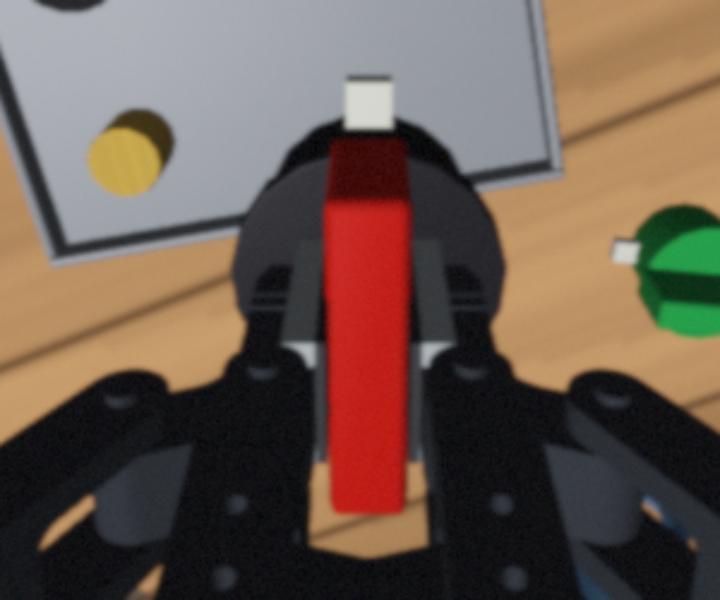

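The crop shows the cap held upright, with the bar running from crop (368,200) to (368,513) and the white lug at (369,103), in line with the bar. Now I work out the cap axis relative to the TCP.

Run:
```python
from h import *
d=dict(np.load('pics/w5.npz'));tcp=np.array([.5023,.2355,.2329])
f=lambda x,y:[170+x/2.4,150+y/2.4]
ty=np.array([.9145,-.4045]);tx=np.array([.4045,.9145])
for z in(.2431,.2451,.2471):
    q=ray(d,[f(369,203),f(369,513),f(324,360),f(411,360)],z)[:,:2]-tcp[:2];print(z,'y',(q@ty).round(4),'x',(q@tx).round(4))
q=ray(d,[f(345,130),f(393,130),f(345,80),f(393,80)],.2329-.0568+.014)[:,:2]-tcp[:2];print('lug y',(q@ty).round(4),'x',(q@tx).round(4))
```

```text
0.2431 y [-0.029   0.0315 -0.0005 -0.0005] x [-0.0002 -0.0003 -0.0077  0.0067]
0.2451 y [-0.03    0.0295 -0.0019 -0.0019] x [-0.0002 -0.0003 -0.0076  0.0066]
0.2471 y [-0.0309  0.0276 -0.0033 -0.0033] x [-0.0002 -0.0003 -0.0075  0.0065]
lug y [-0.0222 -0.0222 -0.0336 -0.0336] x [-0.0055  0.005  -0.0054  0.0049]
```

Call:
play_rows([
  {"translation": [-2,0.7,0],"roll": 0,"fingers": 1},
  {"translation": [-5,1.9,0],"roll": 0,"fingers": 1},
  {"translation": [-8,3,0],"roll": 0,"fingers": 1},
  {"translation": [-11,4.1,0],"roll": 0,"fingers": 1},
  {"translation": [-14,5.2,0],"roll": -1,"fingers": 1},
  {"translation": [-17,6.4,0],"roll": -1,"fingers": 1},
  {"translation": [-20,7.5,0],"roll": -2,"fingers": 1},
  {"translation": [-23,8.6,0],"roll": -2,"fingers": 1},
  {"translation": [-26,9.7,0],"roll": -2,"fingers": 1},
  {"translation": [-29,10.8,0],"roll": -2,"fingers": 1},
  {"translation": [-32,12,0],"roll": -2,"fingers": 1},
  {"translation": [-35,13.1,0],"roll": -2,"fingers": 1},
  {"translation": [-37.5,14,0],"roll": -2,"fingers": 1},
  {"translation": [-38.8,14.5,0],"roll": -2,"fingers": 1},
  {"translation": [-38.8,14.5,0],"roll": -2,"fingers": 1},
  {"translation": [-38.8,14.5,0],"roll": -2,"fingers": 1},
  {"translation": [-38.8,14.5,0],"roll": -2,"fingers": 1},
  {"translation": [-38.8,14.5,0],"roll": -2,"fingers": 1},
  {"translation": [-38.8,14.5,0],"roll": -2,"fingers": 1},
  {"translation": [-38.8,14.5,0],"roll": -2,"fingers": 1},
])

```text
clock: 8.77
eef_pos: [0.4784, -0.1767, 0.2348]
tool_rot: [0.828, 0.56, 0.0, -0.0]
ft_force: [-0.5, -0.7, -1.7]
grip_width: 0.0128
```

Run:
```python
from h import *
o=bot.get_obs();print(o['clock'],o['eef_pos'].round(4),o['tool_rot'].round(4),np.degrees(2*np.arctan2(o['tool_rot'][1],o['tool_rot'][0])),o['ft_force'].round(2),o['ft_torque'].round(3))
d=cam('wrist','w6');s=cam('scene','s6');t=cam('top','t6')
a=cv2.resize(d['bgr'][120:320,220:420],(400,400),interpolation=cv2.INTER_CUBIC)
b=cv2.resize(s['bgr'][80:210,253:383],(400,400),interpolation=cv2.INTER_CUBIC)
cv2.imwrite('pics/m6.png',np.hstack([a,b]))
```

```text
8.7667 [ 0.4784 -0.1767  0.2348] [ 0.8283  0.5603  0.     -0.    ] 68.15256755933254 [-0.5  -0.68 -1.74] [-0.005 -0.011  0.031]
```

View pics/m6.png

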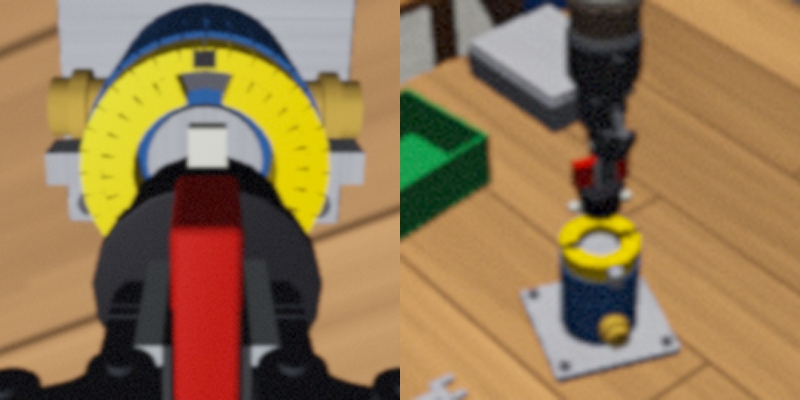

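Lug, slot and dash are in line at crop (207,60–145), and the scene view shows the cap above the ring. Lowering to just above the rim with a 0.8 mm correction.

Call:
play_rows([
  {"translation": [-0.04,0,1],"roll": 0,"fingers": 1},
  {"translation": [-0.08,0,2],"roll": 0,"fingers": 1},
  {"translation": [-0.08,0,3],"roll": 0,"fingers": 1},
  {"translation": [-0.08,0,4],"roll": 0,"fingers": 1},
  {"translation": [-0.08,0,4.6],"roll": 0,"fingers": 1},
  {"translation": [-0.08,0,4.8],"roll": 0,"fingers": 1},
  {"translation": [-0.08,0,4.8],"roll": 0,"fingers": 1},
  {"translation": [-0.08,0,4.8],"roll": 0,"fingers": 1},
  {"translation": [-0.08,0,4.8],"roll": 0,"fingers": 1},
  {"translation": [-0.08,0,4.8],"roll": 0,"fingers": 1},
  {"translation": [-0.08,0,4.8],"roll": 0,"fingers": 1},
  {"translation": [-0.08,0,4.8],"roll": 0,"fingers": 1},
])

```text
clock: 9.92
eef_pos: [0.4782, -0.1783, 0.1872]
tool_rot: [0.829, 0.56, 0.0, 0.0]
ft_force: [-1.0, 0.8, -0.9]
grip_width: 0.0129
```

Run:
```python
from h import *
o=bot.get_obs();print(o['clock'],o['eef_pos'].round(4),np.degrees(2*np.arctan2(o['tool_rot'][1],o['tool_rot'][0])),o['ft_force'].round(2),o['ft_torque'].round(3))
d=cam('wrist','w7')
cv2.imwrite('pics/w7c.png',cv2.resize(d['bgr'][150:270,243:403],(800,600),interpolation=cv2.INTER_CUBIC))
```

```text
9.9167 [ 0.4782 -0.1783  0.1872] 68.06287697888007 [-1.    0.78 -0.87] [0.047 0.128 0.056]
```

View pics/w7c.png

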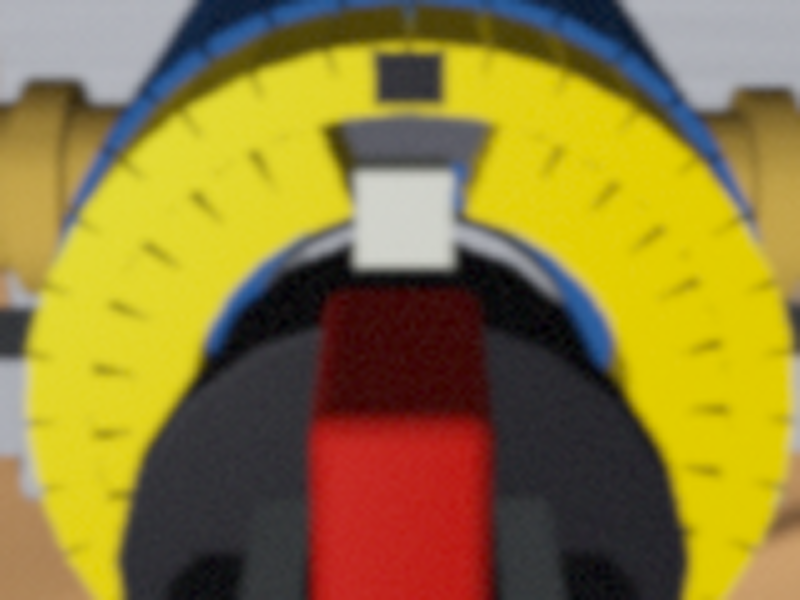

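The crop shows the lug at (404,220), about 0.6 mm left of the slot centre (411,150), which agrees with the TCP reading. I correct +x by 0.6 mm and feel downward.

Call:
play_rows([
  {"translation": [0.06,0,0],"roll": 0,"fingers": 1},
  {"translation": [0.06,0,0.1],"roll": 0,"fingers": 1},
  {"translation": [0.06,0,0.2],"roll": 0,"fingers": 1},
  {"translation": [0.06,0,0.3],"roll": 0,"fingers": 1},
  {"translation": [0.06,0,0.4],"roll": 0,"fingers": 1},
  {"translation": [0.06,0,0.5],"roll": 0,"fingers": 1},
  {"translation": [0.06,0,0.5],"roll": 0,"fingers": 1},
  {"translation": [0.06,0,0.5],"roll": 0,"fingers": 1},
  {"translation": [0.06,0,0.5],"roll": 0,"fingers": 1},
  {"translation": [0.06,0,0.5],"roll": 0,"fingers": 1},
])

```text
clock: 10.8
eef_pos: [0.4783, -0.1778, 0.1819]
tool_rot: [0.829, 0.56, 0.0, 0.0]
ft_force: [-0.0, -0.2, -2.3]
grip_width: 0.0129
```

Call:
play_rows([
  {"translation": [0,0,0.05],"roll": 0,"fingers": 1},
  {"translation": [0,0,0.1],"roll": 0,"fingers": 1},
  {"translation": [0,0,0.1],"roll": 0,"fingers": 1},
  {"translation": [0,0,0.1],"roll": 0,"fingers": 1},
])

```text
clock: 11.13
eef_pos: [0.4782, -0.1777, 0.1808]
tool_rot: [0.829, 0.56, -0.0, -0.0]
ft_force: [-0.3, 1.2, -1.5]
grip_width: 0.0133
```

The TCP is 3 mm below the rim-contact height with no force, so the lugs are in the slots. Pushing on gently.

Call:
play_rows([
  {"translation": [0,0,0.1],"roll": 0,"fingers": 1},
  {"translation": [0,0,0.2],"roll": 0,"fingers": 1},
  {"translation": [0,0,0.3],"roll": 0,"fingers": 1},
  {"translation": [0,0,0.4],"roll": 0,"fingers": 1},
  {"translation": [0,0,0.5],"roll": 0,"fingers": 1},
  {"translation": [0,0,0.6],"roll": 0,"fingers": 1},
  {"translation": [0,0,0.6],"roll": 0,"fingers": 1},
  {"translation": [0,0,0.6],"roll": 0,"fingers": 1},
  {"translation": [0,0,0.6],"roll": 0,"fingers": 1},
])

```text
clock: 11.88
eef_pos: [0.4783, -0.1777, 0.175]
tool_rot: [0.829, 0.56, 0.0, 0.0]
ft_force: [-0.1, 1.1, 3.2]
grip_width: 0.0126
```

Call:
play_rows([
  {"translation": [0,0,0.1],"roll": 0,"fingers": 1},
  {"translation": [0,0,0.2],"roll": 0,"fingers": 1},
  {"translation": [0,0,0.3],"roll": 0,"fingers": 1},
  {"translation": [0,0,0.4],"roll": 0,"fingers": 1},
  {"translation": [0,0,0.5],"roll": 0,"fingers": 1},
  {"translation": [0,0,0.6],"roll": 0,"fingers": 1},
  {"translation": [0,0,0.7],"roll": 0,"fingers": 1},
  {"translation": [0,0,0.8],"roll": 0,"fingers": 1},
  {"translation": [0,0,0.88],"roll": 0,"fingers": 1},
  {"translation": [0,0,0.88],"roll": 0,"fingers": 1},
  {"translation": [0,0,0.88],"roll": 0,"fingers": 1},
])

```text
clock: 12.8
eef_pos: [0.4783, -0.1777, 0.1665]
tool_rot: [0.829, 0.56, 0.0, 0.0]
ft_force: [-1.4, 0.3, 6.7]
grip_width: 0.013
```

Run:
```python
from h import *
o=bot.get_obs();print(o['clock'],o['eef_pos'].round(4),np.degrees(2*np.arctan2(o['tool_rot'][1],o['tool_rot'][0])),o['ft_force'].round(2),o['ft_torque'].round(3),o['joint_pos'].round(2))
```

```text
12.8 [ 0.4783 -0.1777  0.1665] 68.06533216323149 [-1.41  0.32  6.74] [0.237 0.532 0.016] [-0.36  0.31 -0.11  1.15  0.    0.03]
```

Depth is 25.3 mm, inside the 24–28 mm band, and the force matches the spring. Turning clockwise with a little more depth.

Call:
play_rows([
  {"translation": [0,0,0.06],"roll": 0,"fingers": 1},
  {"translation": [0,0,0.06],"roll": 2,"fingers": 1},
  {"translation": [0,0,0.06],"roll": 4,"fingers": 1},
  {"translation": [0,0,0.06],"roll": 6,"fingers": 1},
  {"translation": [0,0,0.06],"roll": 8,"fingers": 1},
  {"translation": [0,0,0.06],"roll": 10,"fingers": 1},
  {"translation": [0,0,0.06],"roll": 12,"fingers": 1},
  {"translation": [0,0,0.06],"roll": 12,"fingers": 1},
])

```text
clock: 13.47
eef_pos: [0.4788, -0.1774, 0.1661]
tool_rot: [0.883, 0.47, 0.001, 0.0]
ft_force: [-2.2, 1.6, 7.5]
grip_width: 0.013
```

```bash
cat > st.py <<'E'
from h import *
o=bot.get_obs();print(o['clock'],o['eef_pos'].round(4),np.degrees(2*np.arctan2(o['tool_rot'][1],o['tool_rot'][0])).round(2),o['ft_force'].round(2),o['ft_torque'].round(3),o['joint_pos'].round(2)[5],o['grip_width'])
E
python3 st.py
```

```text
13.4667 [ 0.4788 -0.1774  0.1661] 56.02 [-2.2   1.59  7.49] [ 0.44   0.359 -0.001] 0.24 0.013045745923806964
```

Turned 12° freely with no torque. Continuing toward about 45°.

Call:
play_rows([
  {"translation": [0,0,0],"roll": 3,"fingers": 1},
  {"translation": [0,0,0],"roll": 6,"fingers": 1},
  {"translation": [0,0,0],"roll": 9,"fingers": 1},
  {"translation": [0,0,0],"roll": 12,"fingers": 1},
  {"translation": [0,0,0],"roll": 15,"fingers": 1},
  {"translation": [0,0,0],"roll": 18,"fingers": 1},
  {"translation": [0,0,0],"roll": 21,"fingers": 1},
  {"translation": [0,0,0],"roll": 24,"fingers": 1},
  {"translation": [0,0,0],"roll": 26,"fingers": 1},
  {"translation": [0,0,0],"roll": 26,"fingers": 1},
  {"translation": [0,0,0],"roll": 26,"fingers": 1},
])

```text
clock: 14.38
eef_pos: [0.4791, -0.1771, 0.1662]
tool_rot: [0.966, 0.26, 0.001, -0.0]
ft_force: [-0.3, 3.3, 7.1]
grip_width: 0.0132
```

```bash
python3 st.py
```

```text
14.3833 [ 0.4791 -0.1771  0.1662] 30.09 [-0.28  3.34  7.11] [ 0.635  0.247 -0.065] 0.69 0.013180703485702173
```

Call:
play_rows([
  {"translation": [0,0,0],"roll": 2,"fingers": 1},
  {"translation": [0,0,0],"roll": 4,"fingers": 1},
  {"translation": [0,0,0],"roll": 6,"fingers": 1},
  {"translation": [0,0,0],"roll": 8,"fingers": 1},
  {"translation": [0,0,0],"roll": 8,"fingers": 1},
  {"translation": [0,0,0],"roll": 8,"fingers": 1},
])

```text
clock: 14.88
eef_pos: [0.4792, -0.1771, 0.1662]
tool_rot: [0.981, 0.192, 0.001, -0.0]
ft_force: [-0.1, 2.8, 7.4]
grip_width: 0.0129
```

```bash
python3 st.py
```

```text
14.8833 [ 0.4792 -0.1771  0.1662] 22.09 [-0.05  2.75  7.38] [ 0.684  0.285 -0.028] 0.83 0.012887915869462904
```

46° turned, no stop yet. Stepping 2° at a time.

Call:
play_rows([
  {"translation": [0,0,0],"roll": 1,"fingers": 1},
  {"translation": [0,0,0],"roll": 2,"fingers": 1},
  {"translation": [0,0,0],"roll": 3,"fingers": 1},
  {"translation": [0,0,0],"roll": 3,"fingers": 1},
  {"translation": [0,0,0],"roll": 3,"fingers": 1},
])

```text
clock: 15.3
eef_pos: [0.4792, -0.1772, 0.1662]
tool_rot: [0.986, 0.166, 0.001, -0.0]
ft_force: [-1.3, 2.8, 6.6]
grip_width: 0.0129
```

```bash
python3 st.py
```

```text
15.3 [ 0.4792 -0.1772  0.1662] 19.1 [-1.31  2.83  6.61] [ 0.643  0.245 -0.027] 0.88 0.012900381104827906
```

Call:
play_rows([
  {"translation": [0,0,0],"roll": 1,"fingers": 1},
  {"translation": [0,0,0],"roll": 2,"fingers": 1},
  {"translation": [0,0,0],"roll": 2,"fingers": 1},
  {"translation": [0,0,0],"roll": 2,"fingers": 1},
])

```text
clock: 15.63
eef_pos: [0.4789, -0.1772, 0.1661]
tool_rot: [0.989, 0.149, 0.001, -0.0]
ft_force: [-1.9, 2.4, 6.4]
grip_width: 0.0128
```

```bash
python3 st.py
```

```text
15.6333 [ 0.4789 -0.1772  0.1661] 17.15 [-1.92  2.4   6.42] [0.497 0.374 0.345] 0.92 0.0127763540299367
```

The stop is felt at 51° (0.345 N·m, as described). I ease back 0.7° to relax it, then rise slowly so the lugs go up into the pockets.

Call:
play_rows([
  {"translation": [0,0,0],"roll": -0.7,"fingers": 1},
  {"translation": [0,0,-0.1],"roll": -0.7,"fingers": 1},
  {"translation": [0,0,-0.2],"roll": -0.7,"fingers": 1},
  {"translation": [0,0,-0.3],"roll": -0.7,"fingers": 1},
  {"translation": [0,0,-0.4],"roll": -0.7,"fingers": 1},
  {"translation": [0,0,-0.5],"roll": -0.7,"fingers": 1},
  {"translation": [0,0,-0.5],"roll": -0.7,"fingers": 1},
  {"translation": [0,0,-0.5],"roll": -0.7,"fingers": 1},
  {"translation": [0,0,-0.5],"roll": -0.7,"fingers": 1},
])

```text
clock: 16.38
eef_pos: [0.4788, -0.1774, 0.1706]
tool_rot: [0.988, 0.155, 0.001, -0.0]
ft_force: [3.3, 4.0, 3.8]
grip_width: 0.013
```

```bash
python3 st.py
```

```text
16.3833 [ 0.4788 -0.1774  0.1706] 17.78 [3.3  3.97 3.82] [ 1.014 -0.654  0.187] 0.9 0.012989301920666932
```

The underside is 21 mm below the top, above the lip's 24 mm limit, so the lugs are in the pockets. Releasing.

Call:
play_rows([
  {"translation": [0,0,-0.05],"roll": 0,"fingers": 0.5},
  {"translation": [0,0,-0.05],"roll": 0,"fingers": 0},
  {"translation": [0,0,-0.05],"roll": 0,"fingers": -0.5},
  {"translation": [0,0,-0.05],"roll": 0,"fingers": -0.5},
  {"translation": [0,0,-0.05],"roll": 0,"fingers": -0.5},
  {"translation": [0,0,-0.05],"roll": 0,"fingers": -0.5},
  {"translation": [0,0,-0.05],"roll": 0,"fingers": -0.5},
  {"translation": [0,0,-2],"roll": 0,"fingers": -0.5},
  {"translation": [0,0,-5],"roll": 0,"fingers": -0.5},
  {"translation": [0,0,-8],"roll": 0,"fingers": -0.5},
  {"translation": [0,0,-9],"roll": 0,"fingers": -0.5},
  {"translation": [0,0,-9],"roll": 0,"fingers": -0.5},
  {"translation": [0,0,-9],"roll": 0,"fingers": -0.5},
  {"translation": [0,0,-9],"roll": 0,"fingers": -0.5},
])

```text
clock: 17.55
eef_pos: [0.4774, -0.1774, 0.2588]
tool_rot: [0.988, 0.154, -0.001, -0.001]
ft_force: [0.3, -0.1, -0.3]
grip_width: 0.0638
```

```bash
python3 st.py
python3 - <<'E'
from h import *
d=cam('wrist','w8');s=cam('scene','s8');o=bot.get_obs()
b=d['bgr'].astype(int);red=((b[:,:,2]>1.6*b[:,:,1])&(b[:,:,2]>110)&(b[:,:,1]<80)).astype(np.uint8)
n,l,st,ce=cv2.connectedComponentsWithStats(red);i=1+np.argmax(st[1:,4])
k=cv2.findContours((l==i).astype(np.uint8),0,1)[0][0]
r=cv2.minAreaRect(k)
for z in(.180,.184,.188,.192):
    w=ray(d,cv2.boxPoints(r),z);L=[np.linalg.norm(w[j]-w[j-1]) for j in range(4)];j=int(np.argmax(L));v=w[j]-w[j-1]
    print(z,w.mean(0).round(4),np.round(L,4)[:2],np.degrees(np.arctan2(v[1],v[0])).round(1))
a=cv2.resize(d['bgr'][100:300,220:420],(400,400),interpolation=cv2.INTER_CUBIC)
c=cv2.resize(s['bgr'][110:210,268:368],(400,400),interpolation=cv2.INTER_CUBIC)
cv2.imwrite('pics/m8.png',np.hstack([a,c]))
E
```

```text
17.55 [ 0.4774 -0.1774  0.2588] 17.76 [ 0.28 -0.11 -0.33] [ 0.017 -0.002  0.027] 0.9 0.06376457612809226
0.18 [ 0.4785 -0.1798  0.18  ] [0.0606 0.0136] 107.3
0.184 [ 0.478  -0.1783  0.184 ] [0.0594 0.0134] 107.3
0.188 [ 0.4775 -0.1767  0.188 ] [0.0583 0.0131] 107.3
0.192 [ 0.4769 -0.1751  0.192 ] [0.0571 0.0128] 107.3
```

View pics/m8.png

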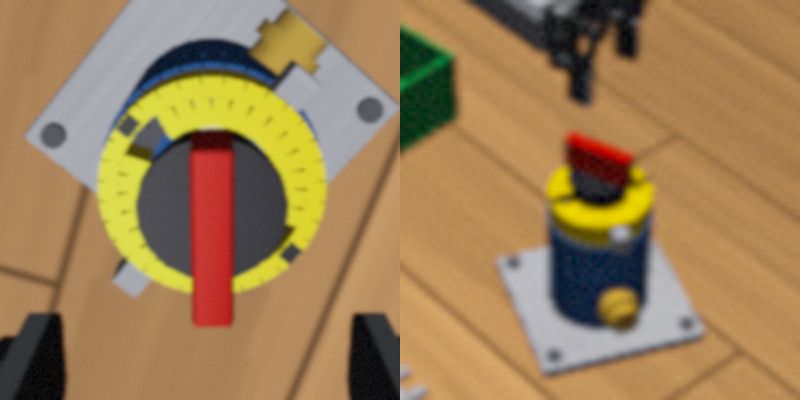

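The cap is upright in the ring. The bar lies at −72.7°, 50.8° (0.887 rad) clockwise of the slots, so it is at the stop. Taking its top at the locked height of 184 mm puts its centre on the mouth axis within 1 mm.

```bash
python3 -c "
from workcell import bot
print(bot.job_done())"
```

```text
the job is handed in; nothing more can be done
None
```

I fitted the red-handled cap from the tray onto the strainer, let go of it and handed the job in at about 17.6 s. My last checks indicate it is locked and upright; the hand-in gave no verdict.

- **Insertion:** the lugs went into the slots with no contact force. I pushed down about 26 mm below the ring's top, where the spring force read about 7 N.
- **Twist:** the cap turned freely until the stop at about 51°, where the torque rose to 0.345 N·m. That is slightly over the 0.2–0.3 N·m that shows the stop and well under the 1 N·m that forces it. I eased back 0.7° before releasing.
- **Locked:** before I let go, the underside was already about 21 mm below the ring's top, above the lip's 24 mm limit. After release the bar lay 50.8° (0.887 rad) clockwise of the slots. Its centre came within about 1 mm of the mouth axis if the bar top is at the locked height. I did not measure that final height on its own.
- **Forces and clearance:** a few newtons of side force showed while the cap was turned and lifted. The gripper finished clear above it, touching nothing.
- **Checks that disagreed:** the first flange fits used a bad mask, so I redid them. The measured tool position lagged the commanded one by 1–2 mm; I corrected it from close-up pictures.

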